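# Unlock, flip and lock the status plate of the part that passed

### The job

The coil spring has passed its check, so its tray must show it. On the coil spring's tray, push the knob of the half-moon keeper round a quarter turn so that the hinged status plate is free, flip the plate right over its hinge until it lies flat and the sign shows a ring instead of a cross, then push the keeper on round to its stop so that it holds the turned plate down. Only push with the fingertips, gently: nothing is to be pinched, lifted or carried, and the caliper's tray, the parts in both trays and the loose things on the bench stay as they are.

Things in the scene. Friction and masses are not known exactly. Their poses are not given: they have to be found in the camera images.
- spring_tray: Fixed tray of the coil spring: grey base 170 x 96 x 6 mm. Origin at the centre of its underside; x from its front (sign, robot's side) to its rear (part), y to its left, z up. A level sign board 84 (x) by 76 (y) mm, top at z = 81 mm, has its centre at x = -50, y = 0; the plate's hinge crosses its middle. Part tray at the rear: x = -1 to 83, rim 12 mm above its floor at z = 8.
- spring_hinge (a point): Middle of the hinge line of the coil spring's status plate: x = -50, y = 0, z = 84 mm in its tray's frame; the line runs along the tray's y. From the hinge the plate is level for 42 mm, as far as the board reaches; then comes a 48 mm wide, 29 mm long lip bent 70 degrees out of the plate: up when the plate is at 0, down when it is at pi.
- spring_lip (a point): Middle of the lip's edge on the coil spring's plate, a slick black round guard 6 mm thick and 48 mm long (moves with the plate). With the plate at 0 it is 51 mm in front of the hinge line, 8 mm left of its middle, 111 mm above the bench. A fingertip in front of it that moves rearward and up in an arc over the hinge turns the plate; the space in front of the lip is free.
- spring_plate (a joint): Status plate of the coil spring: smooth aluminium, 70 mm wide, 3.6 mm thick, about 50 g, stiff hinge (0.04 N m, 1 N at its edge), stays where left. Rad: 0 = level over the board's front half (sign shows a cross), pi/2 = upright, pi = turned over, level over the rear half (sign shows a ring), its top then 86 mm above the bench. Stops at 0 and pi.
- spring_keeper (a joint): Keeper of the coil spring's plate: half-moon, radius 23, z = 87 to 90 mm, upright pivot at x = -50, y = -47 mm of the tray. Rad, anticlockwise from above, stops at 0 and pi: 0 = it holds the plate down in front, knob to the front right; pi/2 = plate free (within 0.5), knob to the rear right; pi = it holds the turned plate, knob to the rear left, above the plate. Stiff (0.6 N at the knob), stays where left.
- spring_knob (a point): Middle of the upright black knob on the arm of the coil spring's keeper, 45 mm from the keeper's pivot, 12 mm in diameter, from 90 to 110 mm above the bench; moves with the keeper. It stands at 45 degrees (diagonally front right) from the pivot when the keeper is at 0.
- caliper_tray: Fixed tray of the brake caliper: grey base 170 x 96 x 6 mm. Origin at the centre of its underside; x from its front (sign, robot's side) to its rear (part), y to its left, z up. A level sign board 84 (x) by 76 (y) mm, top at z = 81 mm, has its centre at x = -50, y = 0; the plate's hinge crosses its middle. Part tray at the rear: x = -1 to 83, rim 12 mm above its floor at z = 8.
- caliper_hinge (a point): Middle of the hinge line of the brake caliper's status plate: x = -50, y = 0, z = 84 mm in its tray's frame; the line runs along the tray's y. From the hinge the plate is level for 42 mm, as far as the board reaches; then comes a 48 mm wide, 29 mm long lip bent 70 degrees out of the plate: up when the plate is at 0, down when it is at pi.
- caliper_lip (a point): Middle of the lip's edge on the brake caliper's plate, a slick black round guard 6 mm thick and 48 mm long (moves with the plate). With the plate at 0 it is 51 mm in front of the hinge line, 8 mm left of its middle, 111 mm above the bench. A fingertip in front of it that moves rearward and up in an arc over the hinge turns the plate; the space in front of the lip is free.
- caliper_plate (a joint): Status plate of the brake caliper: smooth aluminium, 70 mm wide, 3.6 mm thick, about 50 g, stiff hinge (0.04 N m, 1 N at its edge), stays where left. Rad: 0 = level over the board's front half (sign shows a cross), pi/2 = upright, pi = turned over, level over the rear half (sign shows a ring), its top then 86 mm above the bench. Stops at 0 and pi.
- caliper_keeper (a joint): Keeper of the brake caliper's plate: half-moon, radius 23, z = 87 to 90 mm, upright pivot at x = -50, y = -47 mm of the tray. Rad, anticlockwise from above, stops at 0 and pi: 0 = it holds the plate down in front, knob to the front right; pi/2 = plate free (within 0.5), knob to the rear right; pi = it holds the turned plate, knob to the rear left, above the plate. Stiff (0.6 N at the knob), stays where left.
- caliper_knob (a point): Middle of the upright black knob on the arm of the brake caliper's keeper, 45 mm from the keeper's pivot, 12 mm in diameter, from 90 to 110 mm above the bench; moves with the keeper. It stands at 45 degrees (diagonally front right) from the pivot when the keeper is at 0.
- spring_middle (a point): Centre of the loose coil spring, dark steel, 37 mm across, 66 mm high, standing upright in its tray.
- caliper_middle (a point): Centre of the loose gold brake caliper, about 48 x 63 x 41 mm, lying in its tray.
- pliers: Snap-ring pliers with red handles, 50 x 171 x 14 mm, loose on the bench between the trays. Origin at the centre of the underside, length along y.
- brush: Grease brush, 32 x 165 x 11 mm, loose on the bench. Origin at the centre of the underside, length along y.
- pen: Paint marker pen, 13 x 132 x 13 mm, loose on the bench. Origin at the centre of the underside, length along y.

How it is judged:
On the way, in this order (a step that is already met when the one before it is completed fails the run):
1. the spring's keeper is swung out to the side while its plate still lies on the front half (value of joint spring_keeper between 1.05 and 2.1 rad and value of joint spring_plate below 0.2 rad), for 0.1 s.
2. the spring's plate is flipped over and lies on the rear half, the keeper still clear of it (value of joint spring_plate above 3 rad and value of joint spring_keeper below 2.2 rad), for 0.1 s.
At the end, for the whole second after the job is handed in: The spring's plate lies turned over within 0.11 rad of its rear stop, its keeper within 0.44 rad of its rear stop; the caliper's plate is within 0.15 rad of its front stop, its keeper under 0.7 rad; spring and caliper are within 20 mm of where they stood (value of joint spring_plate above 3.03 rad and value of joint spring_keeper above 2.7 rad and value of joint caliper_plate below 0.15 rad and value of joint caliper_keeper below 0.7 rad and distance of each of spring_middle, caliper_middle from where it was at the start of the episode below 0.02 m); the robot touches nothing.
It fails at once if a part is shifted or lifted in its tray by more than 20 mm (distance of any of spring_middle, caliper_middle from where it was at the start of the episode above 0.02 m).
It fails at once if the caliper's plate or keeper is turned (value of joint caliper_plate above 0.25 rad or value of joint caliper_keeper above 0.8 rad).
It fails at once if a plate or keeper is pinched or forced: more than 35 N of finger contact (contact force between the fingers and spring_tray above 35 N or contact force between the fingers and caliper_tray above 35 N).
It fails at once if pliers, brush or pen are shifted or lifted by more than 30 mm (distance of any of pliers, brush, pen from where it was at the start of the episode above 0.03 m).
It also fails if it takes over 64 s, if anything falls off the work surface, if the arm or the gripper's body presses on something with over 40 N, if the wrist force passes 120 N, or if a joint passes its speed limit or range.

### The arm

A 6-joint arm with a two-finger parallel gripper is mounted at the origin on a cart in front of the work surface, level with it; the furniture and walls round the work are solid. World frame = base frame: x ahead of the robot, y to its left, z up, the work surface at z = 0. Lengths are in m, angles in rad, forces in N, time in s.
With the tool pointing down it reaches from about 0.35 to 0.775 m from the base axis. Payload 5.5 kg.
Tool frame: the origin (TCP) lies between the finger pads; the fingertips stand 8 mm ahead of it and the grasp point (between the pads) lies 11 mm behind it; z points along the fingers, y is the line along which they close (so a half turn about z gives the same grasp; the last joint's range is limited). The gripper opens to 85 mm and grips with 20 to 120 N. Pads are 22 mm wide; open, the fingers measure 114 mm over their backs; the gripper's body (76 mm by 85 mm) begins 54 mm behind the grasp point. The pads swing forward as they close: fully open they stand 13 mm farther back than shut.
Start: joints at [1.033, 0.313, 0.046, 1.304, 0, 1.431], TCP at [0.223, 0.53, 0.239] pointing down, gripper open.
Joint ranges: [-2.76, 2.76], [-0.86, 1.69], [-1.03, 1.26], [-2.2, 2.34], [-1.47, 1.5], [-3.14, 3.14]. Speed limits (rad/s): [2.57, 2.57, 3.14, 3.14, 3.14, 3.14].

### API

Orientations are given as a unit quaternion [w, x, y, z].
In Python, from workcell import status, vision, job gives the robot as it stands. The module is installed in compiled form; this text tells all that it offers.
- The arm moves only by the tool apply_moves, never from a script. Its argument "moves" is one flat list of numbers, 6 for each row, row after row: the shift along the world's x, y, z in units of 25 mm (1.0 is 25 mm), then the turn, a rotation vector about the world's x, y, z in rad. In form: [x, y, z, rx, ry, rz, x, y, z, rx, ry, rz, ...]. A call has 1 to 20 rows; each row is the pose to reach, as a shift and turn from the pose commanded when the call began; what a row does not reach only later rows make up. A row lasts 1/12 s, in which the tool goes at most 41.7 mm and 7.16 degrees, less where a joint would pass 70% of its speed; a pose out of reach is approached as far as the arm can. A call with a gripper value outside its range is refused whole. "claw" is the opening in per cent of the stroke, from 0 (shut) to 100 (fully open), set as the call begins (left out, the last holds). The fingers move at their own pace and stop on an object; "newtons" is the grip in N (left out, the last holds). Time passes only in rows, so rows that repeat a pose let the fingers close. It gives the time, the measured TCP pose, the force, the opening and the grip force at its end, in the units of the state.
- status.get_state(): the state, without advancing time (a new reading comes with each control period).
- vision.read_camera(name): name is "scene" or "top"; returns a dict with "image" (384x512x3 uint8, blue, green, red), "camera_matrix" (3x3 intrinsics, pixels), "dist_coeffs" ([k1, k2, p1, p2, k3] as OpenCV has them; the pictures are not rectified), "camera_from_world" (4x4, takes a point from world to camera coordinates). Camera axes: x right, y down, z forward; pixel columns grow to the right and rows downward; lengths in m; the calibration is good to about 2 mm. A picture is of the moment at which its call begins. There is no depth.
- job.hand_in(): hands the job in; it is judged then, once.
The state is a dict: "clock": time; "joint_pos": joint angles; "qvel": joint speeds; "tau": joint torques, N m; "tcp_pos": TCP position; "orientation": TCP orientation; "wrist_force": force on the tool from outside, world axes, zero at the start; "ft_torque": the same for the moment, N m; "finger_gap": finger opening in m; "grip_force": force on a finger pad.
Only numpy, scipy, OpenCV 4.12 (cv2) and the standard library are available. Lean on these libraries where they do the work, as an engineer would, in place of code of your own. Each camera call takes 0.05 s, during which the arm holds its last target. There are 200 camera calls.

## Working session

There is one attempt and no reset: what is moved stays moved. The work goes in short steps, Python scripts to look and compute and a tool call to move; the robot and the scene stay as the last step left them, time stands still between calls to the robot, and variables do not carry over. Pictures are saved under pics/ and viewed, at most 10 in all, crops included, and the job is handed in when it is done.

Besides the shell and the picture viewer there is one more tool, called as name(argument=value, ...) on one line, values as JSON. apply_moves: Moves the arm, as the interface text tells. Its arguments: {"type":"object","properties":{"moves":{"type":"array","items":{"type":"number"}},"claw":{"type":"number"},"newtons":{"type":"number"}},"required":["moves"]}

```bash
mkdir -p pics
python3 - <<'E'
from workcell import status, vision
import cv2,numpy as np
s=status.get_state();print({k:np.round(v,3).tolist() for k,v in s.items()})
for n in("scene","top"):
    r=vision.read_camera(n);cv2.imwrite(f"pics/{n}0.png",cv2.resize(r["image"],(800,600),interpolation=cv2.INTER_CUBIC))
    np.savez(f"{n}.npz",K=r["camera_matrix"],d=r["dist_coeffs"],T=r["camera_from_world"])
    print(r["camera_matrix"],r["dist_coeffs"],r["camera_from_world"])
E
```

```text
{'clock': 0.0, 'joint_pos': [1.033, 0.314, 0.045, 1.304, 0.0, 1.431], 'qvel': [0.001, -0.001, -0.001, 0.001, -0.001, -0.001], 'tau': [-0.002, -48.063, 29.854, 0.019, -0.0, -0.0], 'tcp_pos': [0.223, 0.53, 0.238], 'orientation': [-0.0, 0.198, 0.98, -0.001], 'wrist_force': [-0.152, -0.409, 0.217], 'ft_torque': [-0.034, -0.024, 0.074], 'grip_force': 0.0, 'finger_gap': 0.085}
[[481.78994862   0.         254.00857765]
 [  0.         481.78994862 189.43936368]
 [  0.           0.           1.        ]] [-0.19880353  0.          0.          0.          0.        ] [[ 0.58345965 -0.81209521  0.00872952 -0.31565131]
 [-0.43110075 -0.31880319 -0.84410703  0.27409643]
 [ 0.68827828  0.48873908 -0.53610365  1.18253199]
 [ 0.          0.          0.          1.        ]]
[[447.66961297   0.         259.53274719]
 [  0.         447.66961297 190.40914431]
 [  0.           0.           1.        ]] [-0.06703718  0.          0.          0.          0.        ] [[ 0.00678413 -0.99994394 -0.00813031 -0.02583556]
 [-0.98638184 -0.00535555 -0.16438424  0.46865752]
 [ 0.16433148  0.00913479 -0.98636287  1.15871353]
 [ 0.          0.          0.          1.        ]]
```

View pics/top0.png

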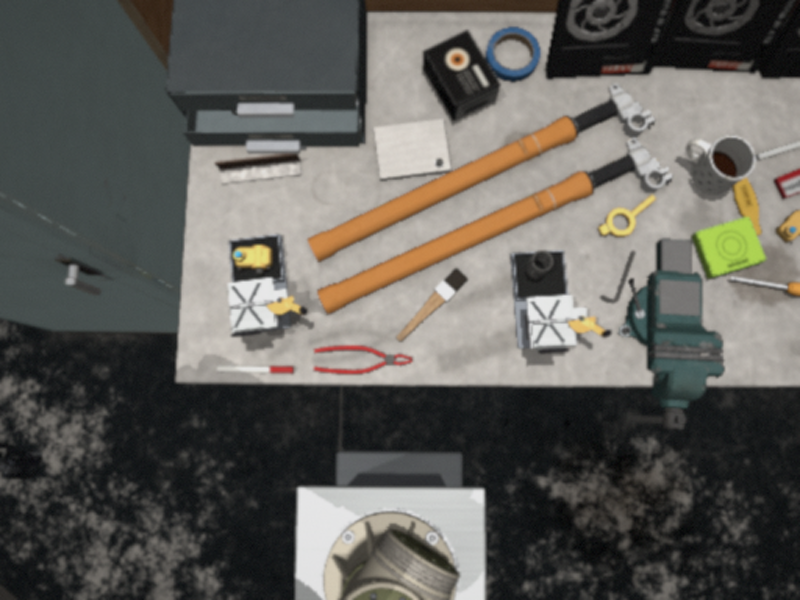

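View pics/scene0.png

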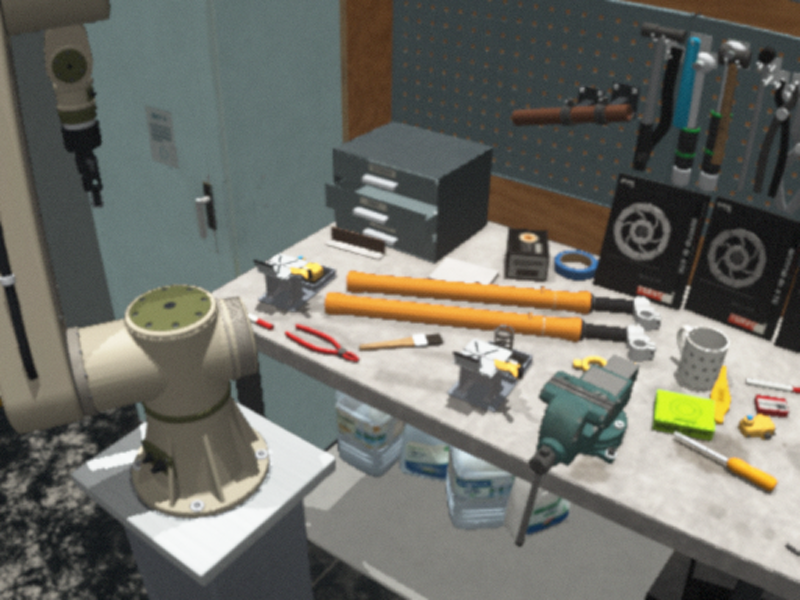

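```bash
cat > h.py <<'E'
import numpy as np,cv2
from workcell import vision
def cal(n): c=np.load(f"{n}.npz");return c["K"],c["d"],c["T"]
def proj(n,P):
    K,d,T=cal(n);return cv2.projectPoints(np.array(P,float).reshape(-1,1,3),cv2.Rodrigues(T[:3,:3])[0],T[:3,3],K,d)[0][:,0]
def at_z(n,uv,z):
    K,d,T=cal(n);p=cv2.undistortPoints(np.array(uv,float).reshape(-1,1,2),K,d)[:,0]
    o=-T[:3,:3].T@T[:3,3];r=np.c_[p,np.ones(len(p))]@T[:3,:3];return o+r*((z-o[2])/r[:,2])[:,None]
def crop(n,box,f,s):
    im=vision.read_camera(n)["image"];x,y,w,h=box
    cv2.imwrite(f,cv2.resize(im[y:y+h,x:x+w],None,fx=s,fy=s,interpolation=cv2.INTER_CUBIC))
E
python3 - <<'E'
from h import *
crop("top",(315,150,90,80),"pics/t1.png",8);crop("scene",(270,195,90,80),"pics/s1.png",8)
print(proj("top",[[.223,.53,.238],[0,0,0]]),proj("scene",[[.223,.53,.238]]))
E
```

```text
[[  8.14633558 283.84158063]
 [249.66096083 369.48351008]] [[ 60.16110088 128.84087164]]
```

View pics/t1.png

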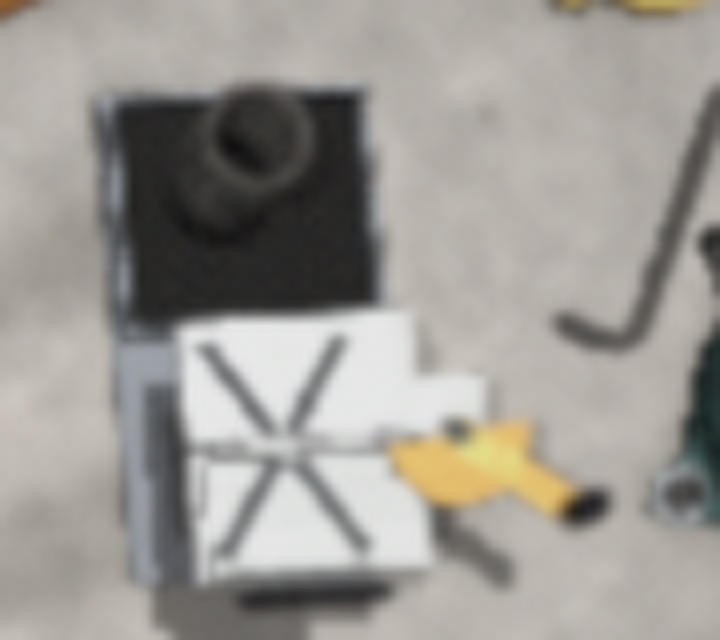

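View pics/s1.png

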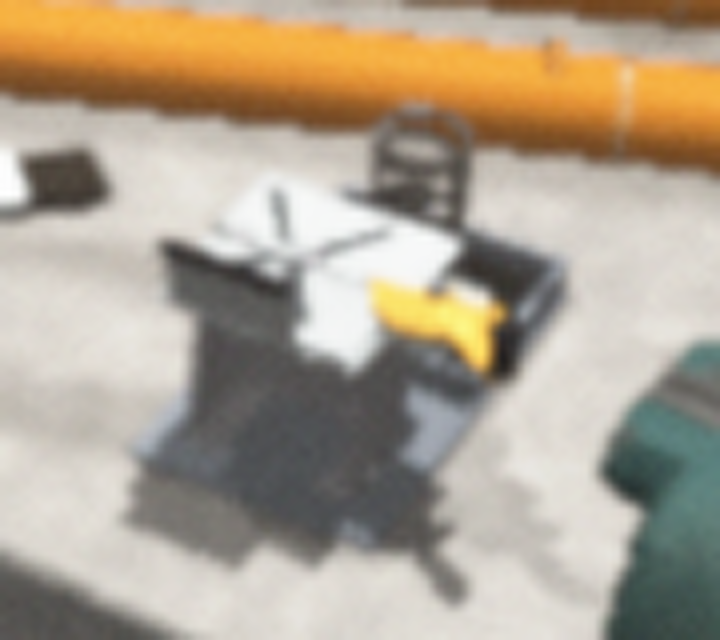

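```bash
cat >> h.py <<'E'
def tray(p,L):
    c,s=np.cos(p[2]),np.sin(p[2]);L=np.atleast_2d(L)
    return np.c_[p[0]+c*L[:,0]-s*L[:,1],p[1]+s*L[:,0]+c*L[:,1],L[:,2]]
E
python3 - <<'E'
from h import *
from scipy.optimize import least_squares
a=.0318
L=[[-.008,.038,.081],[-.008,-.038,.081],[-.092,.035,.086],[-.092,-.035,.086],[-.05,-.047,.092],[-.05-a,-.047-a,.110],[.085,.048,.006],[-.101,.032,.111],[-.101,-.016,.111]]
uv=np.array([[178,322],[410,312],[200,582],[432,568],[457,430],[590,500],[100,97],[240,602],[390,590]])/8-.5+[315.5-.0,150.5]
f=lambda p:(proj("top",tray(p,L))-uv).ravel()
r=least_squares(f,[.5,-.27,0],loss="soft_l1");print(r.x,np.round(r.fun.reshape(-1,2),1).tolist())
p=r.x;np.save("p.npy",p)
print("hinge",tray(p,[-.05,0,.084]),"lip",tray(p,[-.101,.008,.111]),"pivot",tray(p,[-.05,-.047,.09]),"knob",tray(p,L[5]))
# check in scene
q=proj("scene",tray(p,L+[[-.05,0,.084]]));print(np.round((q-[270,195]+.5)*8))
E
```

```text
[ 0.47361146 -0.26140902  0.06278045] [[0.0, 0.0], [0.2, -0.4], [1.5, -0.3], [-0.2, -0.2], [0.4, 0.1], [-0.7, 2.3], [-1.0, -0.2], [-0.2, -0.2], [0.2, 0.1]]
hinge [[ 0.42370997 -0.26454598  0.084     ]] lip [[ 0.37230852 -0.25976144  0.111     ]] pivot [[ 0.42665871 -0.31145338  0.09      ]] knob [[ 0.39691646 -0.34518584  0.11      ]]
[[267. 180.]
 [464. 250.]
 [161. 294.]
 [349. 364.]
 [438. 296.]
 [491. 334.]
 [343. 212.]
 [160. 251.]
 [290. 299.]
 [311. 269.]]
```

Run:
```python
from h import *
p=np.load("p.npy")
c=lambda u:np.array(u)/8+[315,150]
print("knob",at_z("top",[c([588,500])],.11))
k=at_z("top",[c([588,500])],.11)[0];R=np.array([[np.cos(p[2]),np.sin(p[2])],[-np.sin(p[2]),np.cos(p[2])]])
l=R@(k[:2]-p[:2]);print("local",l,"k",np.arctan2(l[1]+.047,l[0]+.05)+3*np.pi/4)
for z in(.05,.1,.15,.2):print(z,at_z("top",np.array([[622,325],[648,330],[650,290],[655,370],[657,245]])*.64,z)[:,:2].round(3).tolist())
for n,L in dict(preknob=[-.125,-.082,0],endknob=[-.035,-.082,0],prelip=[-.133,.008,0],hinge=[-.05,.008,0],pre2=[-.011,-.112,0],end2=[-.011,-.0405,0]).items():print(n,tray(p,L)[0].round(4))
```

```text
knob [[ 0.4026616 -0.3465887  0.11     ]]
local [-0.0761542  -0.08056054] k 0.12339853798471445
0.05 [[0.422, -0.39], [0.413, -0.434], [0.482, -0.441], [0.346, -0.442], [0.561, -0.457]]
0.1 [[0.415, -0.374], [0.407, -0.417], [0.473, -0.423], [0.343, -0.425], [0.549, -0.439]]
0.15 [[0.409, -0.359], [0.401, -0.399], [0.464, -0.406], [0.34, -0.407], [0.537, -0.421]]
0.2 [[0.403, -0.344], [0.395, -0.382], [0.455, -0.388], [0.336, -0.39], [0.524, -0.403]]
preknob [ 0.354  -0.3511  0.    ]
endknob [ 0.4438 -0.3454  0.    ]
prelip [ 0.3404 -0.2618  0.    ]
hinge [ 0.4232 -0.2566  0.    ]
pre2 [ 0.4697 -0.3739  0.    ]
end2 [ 0.4652 -0.3025  0.    ]
```

Run:
```python
from h import *
def tri(a,b):
    P=[];q=[]
    for n,u in(("top",a),("scene",b)):
        K,d,T=cal(n);P.append(T[:3]);q.append(cv2.undistortPoints(np.array([[u]],float)*.64,K,d)[0,0][:,None])
    X=cv2.triangulatePoints(P[0],P[1],q[0],q[1])[:,0];X=X[:3]/X[3]
    print(X.round(3),[ (proj(n,X)[0]/.64).round(0).tolist() for n in("top","scene")])
tri((675,255),(620,373)) # grey rear plate
tri((680,303),(580,395))
tri((628,327),(556,405))
```

```text
[ 0.538 -0.479  0.072] [[675.0, 255.0], [620.0, 373.0]]
[ 0.442 -0.462  0.088] [[672.0, 310.0], [591.0, 391.0]]
[ 0.423 -0.407  0.043] [[631.0, 325.0], [552.0, 406.0]]
```

Run:
```python
from h import *
crop("scene",(335,225,80,95),"pics/s2.png",6)
```

```text
(no output)
```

View pics/s2.png

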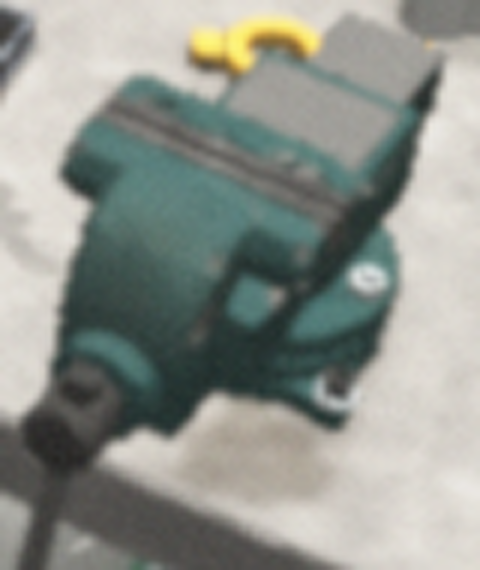

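Run:
```python
from h import *
def tri(a,b):
    P=[];q=[]
    for n,u in(("top",a),("scene",b)):
        K,d,T=cal(n);P.append(T[:3]);q.append(cv2.undistortPoints(np.array([[u]],float)*.64,K,d)[0,0][:,None])
    X=cv2.triangulatePoints(P[0],P[1],q[0],q[1])[:,0];X=X[:3]/X[3]
    print(X.round(3),[ (proj(n,X)[0]/.64).round(0).tolist() for n in("top","scene")])
tri((675,255),(624,367));tri((682,302),(605,380));tri((652,350),(553,379));tri((722,350),(613,407))
```

```text
[ 0.539 -0.479  0.083] [[677.0, 253.0], [621.0, 368.0]]
[ 0.454 -0.475  0.108] [[684.0, 301.0], [603.0, 381.0]]
[ 0.375 -0.414  0.134] [[654.0, 348.0], [550.0, 380.0]]
[ 0.372 -0.522  0.133] [[722.0, 350.0], [613.0, 407.0]]
```

apply_moves(moves=[7.1, -7.2, 0, 0, 0, 0.1, 7.1, -7.2, 0, 0, 0, 0.2, 7.1, -7.2, 0, 0, 0, 0.3, 7.1, -7.2, 0, 0, 0, 0.4, 7.1, -7.2, 0, 0, 0, 0.462, 7.1, -7.2, 0, 0, 0, 0.462, 7.1, -7.2, 0, 0, 0, 0.462, 9.1, -19.2, 0, 0, 0, 0.462, 9.1, -19.2, 0, 0, 0, 0.462, 9.1, -19.2, 0, 0, 0, 0.462, 9.1, -19.2, 0, 0, 0, 0.462, 9.1, -19.2, 0, 0, 0, 0.462, 9.1, -19.2, 0, 0, 0, 0.462, 9.1, -19.2, 0, 0, 0, 0.462, 9.1, -19.2, 0, 0, 0, 0.462], claw=0, newtons=20)

```text
clock: 1.5
tcp_pos: [0.4509, 0.046, 0.2394]
orientation: [0.0, -0.03, 1.0, -0.001]
wrist_force: [0.8, -0.7, -0.7]
finger_gap: -0.0004
grip_force: 0.0
```

apply_moves(moves=[-1.2, -9.2, 0, 0, 0, 0, -1.2, -9.2, 0, 0, 0, 0, -1.2, -9.2, 0, 0, 0, 0, -1.2, -9.2, 0, 0, 0, 0, -1.2, -9.2, 0, 0, 0, 0, -1.2, -9.2, 0, 0, 0, 0, -3.94, -16, 0, 0, 0, 0, -3.94, -16, 0, 0, 0, 0, -3.94, -16, 0, 0, 0, 0, -3.94, -16, 0, 0, 0, 0, -3.94, -16, 0, 0, 0, 0, -3.94, -16, -1.5, 0, 0, 0, -3.94, -16, -3, 0, 0, 0, -3.94, -16, -4.4, 0, 0, 0, -3.94, -16, -4.4, 0, 0, 0, -3.94, -16, -4.4, 0, 0, 0])

```text
clock: 2.83
tcp_pos: [0.3509, -0.3482, 0.1281]
orientation: [-0.001, -0.032, 0.999, 0.002]
wrist_force: [0.9, -0.2, 0.3]
finger_gap: 0.0002
grip_force: 0.0
```

Run:
```python
from h import *
from workcell import status
s=status.get_state();print(s["tcp_pos"],s["wrist_force"],s["joint_pos"])
a=[vision.read_camera(n)["image"] for n in("top","scene")]
c=[cv2.resize(a[0][150:240,310:400],None,fx=4.4,fy=4.4,interpolation=2),cv2.resize(a[1][190:280,270:360],None,fx=4.4,fy=4.4,interpolation=2)]
cv2.imwrite("pics/b1.png",np.hstack(c));t=s["tcp_pos"].copy() if hasattr(s["tcp_pos"],"copy") else list(s["tcp_pos"]);t[2]-=.008
print((proj("top",t)-[310,150])*4.4,(proj("scene",t)-[270,190])*4.4+[396,0])
```

```text
[ 0.35086055 -0.34820096  0.12814185] [ 0.89669072 -0.17462859  0.2715314 ] [-9.44244585e-01  2.27157452e-01 -3.51864328e-01  9.96757855e-01
  1.59843722e-04 -1.00849957e+00]
[[356.71602813 364.95697963]] [[631.70564676 231.99355605]]
```

View pics/b1.png

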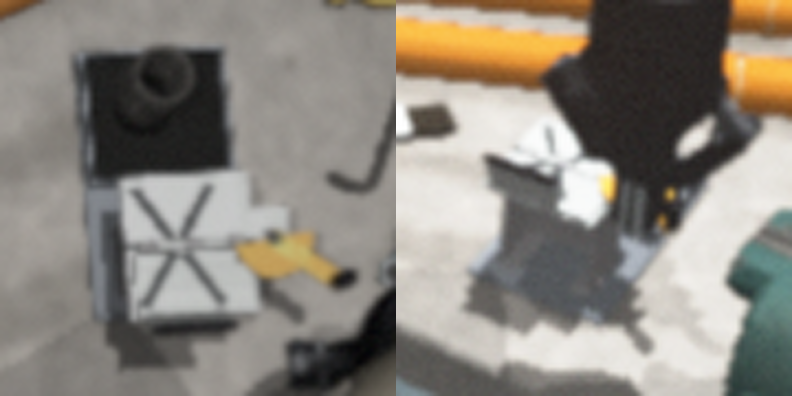

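apply_moves(moves=[0, 0, -0.5, 0, 0, 0, 0, 0, -1, 0, 0, 0, 0, 0, -1, 0, 0, 0, 0.5, 0, -1, 0, 0, 0, 0.9, 0.05, -1, 0, 0, 0, 1.1, 0.05, -1, 0, 0, 0, 1.3, 0.08, -1, 0, 0, 0, 1.5, 0.1, -1, 0, 0, 0, 1.7, 0.1, -1, 0, 0, 0, 1.9, 0.12, -1, 0, 0, 0, 2.1, 0.13, -1, 0, 0, 0, 2.3, 0.14, -1, 0, 0, 0, 2.3, 0.14, -1, 0, 0, 0])

```text
clock: 4.02
tcp_pos: [0.4102, -0.3462, 0.1042]
orientation: [0.0, -0.032, 0.999, 0.0]
wrist_force: [0.6, -0.8, -1.0]
finger_gap: -0.0002
grip_force: 0.0
```

apply_moves(moves=[0.2, 0.02, 0, 0, 0, 0, 0.4, 0.03, 0, 0, 0, 0, 0.6, 0.04, 0, 0, 0, 0, 0.8, 0.05, 0, 0, 0, 0, 1.0, 0.06, 0, 0, 0, 0, 1.2, 0.07, 0, 0, 0, 0, 1.35, 0.08, 0, 0, 0, 0, 1.35, 0.08, 0, 0, 0, 0])

```text
clock: 4.68
tcp_pos: [0.444, -0.3446, 0.1043]
orientation: [0.0, -0.032, 0.999, -0.0]
wrist_force: [-0.0, 0.6, -0.2]
finger_gap: -0.0003
grip_force: 0.2
```

Run:
```python
from h import *
from workcell import status
s=status.get_state();print(s["tcp_pos"],s["wrist_force"])
a=[vision.read_camera(n)["image"] for n in("top","scene")]
c=[cv2.resize(a[0][150:240,310:400],None,fx=4.4,fy=4.4,interpolation=2),cv2.resize(a[1][190:280,270:360],None,fx=4.4,fy=4.4,interpolation=2)]
cv2.imwrite("pics/b2.png",np.hstack(c))
```

```text
[ 0.44395135 -0.34461607  0.1042817 ] [-0.04485186  0.62072001 -0.18182783]
```

View pics/b2.png

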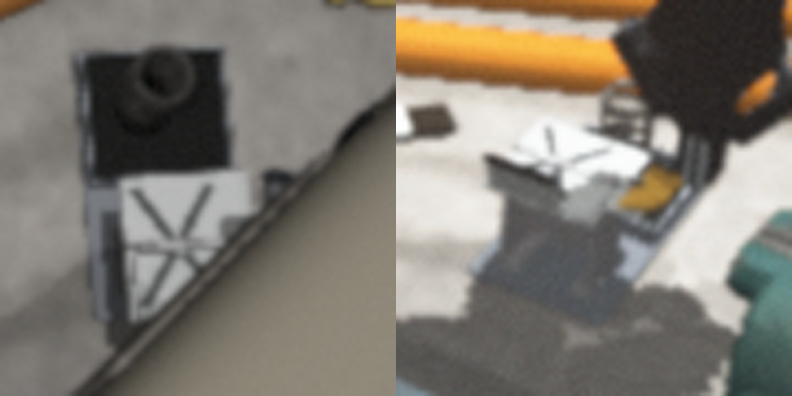

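apply_moves(moves=[-1, 0, 0, 0, 0, 0, -2, 0, 0, 0, 0, 0, -2, 0, 1, 0, 0, 0, -2, 0, 2.4, 0, 0, 0, -3.2, 1, 2.4, 0, 0, 0, -4.5, 2, 2.4, 0, 0, 0, -4.5, 3.3, 2.4, 0, 0, 0, -4.5, 3.3, 2.4, 0, 0, 0, -4.5, 3.3, 2.4, 0, 0, 0])

```text
clock: 5.53
tcp_pos: [0.3305, -0.2615, 0.1651]
orientation: [0.001, -0.032, 0.999, -0.001]
wrist_force: [0.0, -0.9, 0.4]
finger_gap: 0.0001
grip_force: 0.0
```

Run:
```python
from h import *
from workcell import status
s=status.get_state();print(s["tcp_pos"],s["wrist_force"])
a=[vision.read_camera(n)["image"] for n in("top","scene")]
c=[cv2.resize(a[0][150:240,310:400],None,fx=4.4,fy=4.4,interpolation=2),cv2.resize(a[1][190:280,270:360],None,fx=4.4,fy=4.4,interpolation=2)]
cv2.imwrite("pics/b3.png",np.hstack(c))
p=np.load("p.npy");K=np.array([1.2,1.57,1.9])-3*np.pi/4
print((proj("top",tray(p,np.c_[-.05+.045*np.cos(K),-.047+.045*np.sin(K),[.11]*3]))-[310,150])*4.4)
```

```text
[ 0.33049284 -0.26148702  0.1651132 ] [ 0.04132755 -0.93436475  0.4124352 ]
[[350.71238643 197.40178684]
 [332.17581727 174.80578747]
 [309.95396067 161.22088733]]
```

View pics/b3.png

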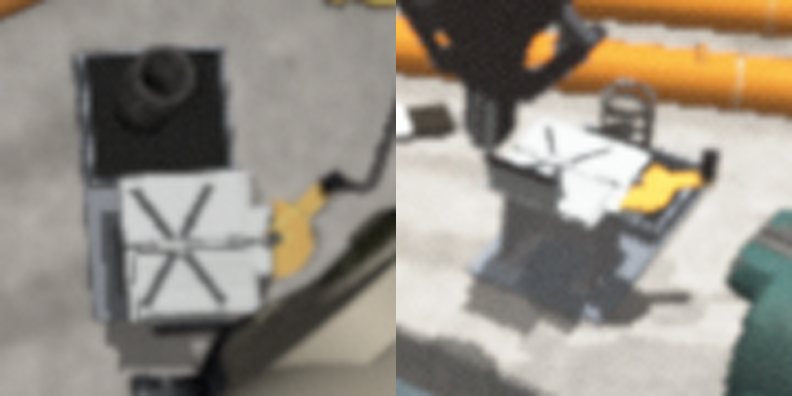

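apply_moves(moves=[0, 0, -1.3, 0, 0, 0, 0, 0, -2.56, 0, 0, 0, 0, 0, -2.56, 0, 0, 0, 0.7, 0.04, -2.56, 0, 0, 0, 1.0, 0.06, -2.56, 0, 0, 0, 1.15, 0.07, -2.56, 0, 0, 0, 1.3, 0.08, -2.56, 0, 0, 0, 1.45, 0.09, -2.5, 0, 0, 0, 1.6, 0.1, -2.4, 0, 0, 0, 1.75, 0.11, -2.3, 0, 0, 0, 1.9, 0.12, -2.2, 0, 0, 0, 2.05, 0.13, -2.1, 0, 0, 0])

```text
clock: 6.63
tcp_pos: [0.3784, -0.2588, 0.1123]
orientation: [-0.004, -0.032, 0.999, -0.001]
wrist_force: [-20.0, -2.3, 10.8]
finger_gap: -0.0002
grip_force: 10.6
```

apply_moves(moves=[-0.15, 0, 0, 0, 0, 0, -0.3, 0, 0, 0, 0, 0, -0.3, 0, 0, 0, 0, 0])

```text
clock: 6.88
tcp_pos: [0.3745, -0.2589, 0.1123]
orientation: [0.001, -0.032, 0.999, -0.0]
wrist_force: [-0.1, 0.4, -0.5]
finger_gap: -0.0002
grip_force: 0.0
```

Run:
```python
from h import *
from workcell import status
s=status.get_state();print(s["tcp_pos"],s["wrist_force"])
a=[vision.read_camera(n)["image"] for n in("top","scene")]
c=[cv2.resize(a[0][150:240,310:400],None,fx=4.4,fy=4.4,interpolation=2),cv2.resize(a[1][190:280,270:360],None,fx=4.4,fy=4.4,interpolation=2)]
cv2.imwrite("pics/b4.png",np.hstack(c))
```

```text
[ 0.37451804 -0.2588589   0.11232524] [-0.06095977  0.43463915 -0.50373761]
```

View pics/b4.png

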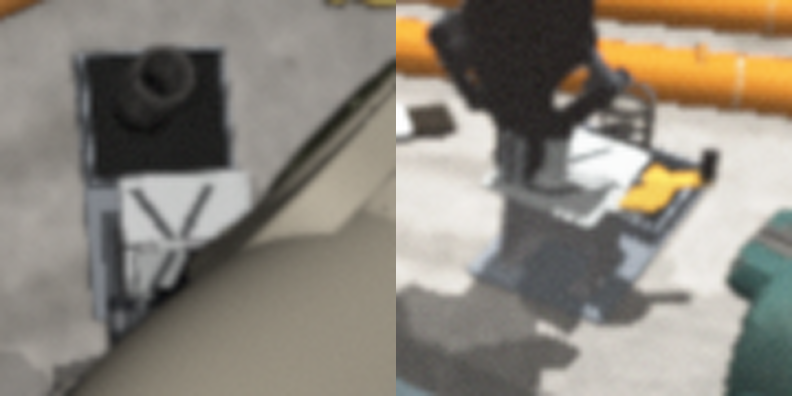

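apply_moves(moves=[0, 0, -0.3, 0, 0, 0, 0, 0, -0.3, 0, 0, 0, 0.12, 0, -0.24, 0, 0, 0, 0.2, 0.01, -0.13, 0, 0, 0, 0.29, 0.01, -0.02, 0, 0, 0, 0.39, 0.02, 0.07, 0, 0, 0, 0.51, 0.03, 0.16, 0, 0, 0, 0.64, 0.04, 0.25, 0, 0, 0])

```text
clock: 7.65
tcp_pos: [0.3906, -0.2577, 0.1185]
orientation: [0.0, -0.032, 0.999, -0.0]
wrist_force: [-1.9, 0.5, 1.1]
finger_gap: -0.0004
grip_force: 1.2
```

Light force and following; continue over the top.

apply_moves(moves=[0.15, 0.01, 0.09, 0, 0, 0, 0.31, 0.02, 0.16, 0, 0, 0, 0.47, 0.03, 0.2, 0, 0, 0, 0.63, 0.04, 0.24, 0, 0, 0, 0.77, 0.05, 0.26, 0, 0, 0, 0.91, 0.06, 0.28, 0, 0, 0])

```text
clock: 8.15
tcp_pos: [0.4137, -0.2562, 0.1251]
orientation: [0.0, -0.032, 0.999, -0.0]
wrist_force: [-1.1, -1.8, -0.1]
finger_gap: -0.0002
grip_force: 0.5
```

Run:
```python
from h import *
from workcell import status
s=status.get_state();print(s["tcp_pos"],s["wrist_force"])
a=[vision.read_camera(n)["image"] for n in("top","scene")]
c=[cv2.resize(a[0][150:240,310:400],None,fx=4.4,fy=4.4,interpolation=2),cv2.resize(a[1][190:280,270:360],None,fx=4.4,fy=4.4,interpolation=2)]
cv2.imwrite("pics/b5.png",np.hstack(c))
```

```text
[ 0.4136638  -0.25623255  0.12510341] [-1.10533802 -1.77174567 -0.0560595 ]
```

View pics/b5.png

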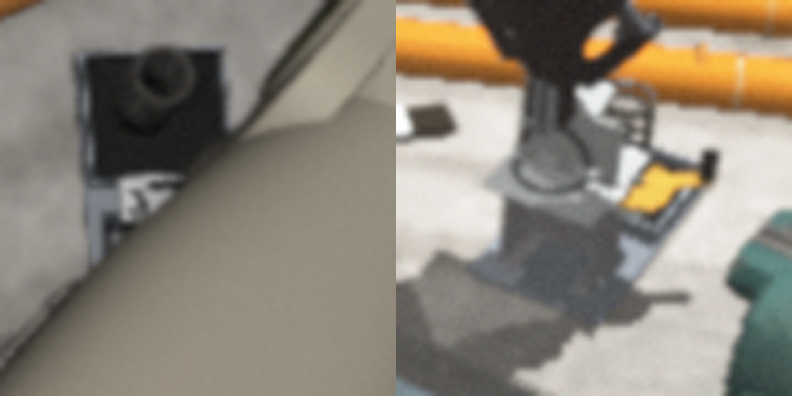

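apply_moves(moves=[0.17, 0.01, 0.03, 0, 0, 0, 0.35, 0.02, 0.03, 0, 0, 0, 0.52, 0.03, 0.02, 0, 0, 0, 0.64, 0.04, -0.05, 0, 0, 0, 0.76, 0.05, -0.13, 0, 0, 0, 0.87, 0.06, -0.22, 0, 0, 0, 0.98, 0.06, -0.32, 0, 0, 0, 1.08, 0.07, -0.43, 0, 0, 0, 1.16, 0.07, -0.55, 0, 0, 0])

```text
clock: 9.0
tcp_pos: [0.4425, -0.2544, 0.1111]
orientation: [0.0, -0.032, 0.999, -0.0]
wrist_force: [0.6, -0.8, 1.3]
finger_gap: -0.0001
grip_force: 0.4
```

apply_moves(moves=[0.06, 0, -0.13, 0, 0, 0, 0.12, 0, -0.26, 0, 0, 0, 0.15, 0, -0.4, 0, 0, 0, 0.18, 0, -0.54, 0, 0, 0, 0.19, 0, -0.66, 0, 0, 0, 0.2, 0, -0.76, 0, 0, 0, 0.2, 0, -0.8, 0, 0, 0, 0.2, 0, -0.8, 0, 0, 0])

```text
clock: 9.67
tcp_pos: [0.447, -0.2544, 0.0936]
orientation: [0.0, -0.032, 0.999, -0.001]
wrist_force: [-4.6, 3.2, 18.8]
finger_gap: 0.0
grip_force: 9.5
```

apply_moves(moves=[0, 0, 1, 0, 0, 0, 0, 0, 2.6, 0, 0, 0, 0.2, -1.5, 2.6, 0, 0, 0, 0.5, -3, 2.6, 0, 0, 0, 0.85, -4.9, 2.6, 0, 0, 0, 0.85, -4.9, 2.6, 0, 0, 0, 0.85, -4.9, 2.6, 0, 0, 0])

```text
clock: 10.25
tcp_pos: [0.4681, -0.3795, 0.1554]
orientation: [-0.0, -0.031, 1.0, -0.0]
wrist_force: [-1.0, -0.1, -0.2]
finger_gap: 0.0002
grip_force: 0.0
```

Run:
```python
from h import *
from workcell import status
print(status.get_state()["tcp_pos"])
p=np.load("p.npy");a=vision.read_camera("scene")["image"].astype(int).mean(2)
# flat top check: sample rear-half plate at pi (z .086) and front board (z .081), grid
for z,xs in((.086,np.linspace(-.018,-.046,6)),(.082,np.linspace(-.054,-.088,6))):
    for x in xs:
        q=proj("scene",tray(p,[[x,y,z] for y in np.linspace(.033,-.033,10)])).round().astype(int);print(a[q[:,1],q[:,0]].astype(int))
```

```text
[ 0.46813851 -0.37949593  0.15537046]
[248 241 199 216 199 239 248 249 249 242]
[240 194 230 208 204 179 234 248 248 235]
[221 203 247 244 245 225 177 247 248 237]
[197 241 247 248 248 247 176 246 247 233]
[196 240 246 247 247 246 192 232 240 227]
[171 205 235 231 234 231 234 222 218 180]
[162 221 224 246 248 246 198 244 249 245]
[177 209 237 250 251 248 206 249 250 240]
[226 161 207 232 234 198 215 249 250 217]
[235 212 163 162 184 220 247 243 198 189]
[237 238 230 220 223 238 245 200 172 161]
[231 228 217 203 213 233 234 166 159 152]
```

apply_moves(moves=[0, 0, -1, 0, 0, 0, 0, 0, -2.1, 0, 0, 0, 0, 0, -2.1, 0, 0, 0, 0, 0.3, -2.1, 0, 0, 0, -0.04, 0.6, -2.1, 0, 0, 0, -0.05, 0.85, -2.1, 0, 0, 0, -0.07, 1.1, -2.1, 0, 0, 0, -0.09, 1.35, -2.1, 0, 0, 0, -0.1, 1.6, -2.1, 0, 0, 0, -0.12, 1.85, -2.1, 0, 0, 0])

```text
clock: 11.13
tcp_pos: [0.465, -0.3296, 0.1042]
orientation: [-0.0, -0.032, 0.999, 0.0]
wrist_force: [-0.2, 0.1, -0.4]
finger_gap: 0.0001
grip_force: 0.3
```

apply_moves(moves=[-0.02, 0.2, 0, 0, 0, 0, -0.03, 0.4, 0, 0, 0, 0, -0.04, 0.6, 0, 0, 0, 0, -0.05, 0.8, 0, 0, 0, 0, -0.06, 1.0, 0, 0, 0, 0, -0.07, 1.2, 0, 0, 0, 0, -0.07, 1.2, 0, 0, 0, 0])

```text
clock: 11.72
tcp_pos: [0.4635, -0.2995, 0.1037]
orientation: [-0.0, -0.032, 0.999, 0.0]
wrist_force: [0.1, 0.1, -0.7]
finger_gap: -0.0001
grip_force: 0.0
```

apply_moves(moves=[0, -0.6, 0, 0, 0, 0, 0, -0.8, 1, 0, 0, 0, 0, -0.8, 2.6, 0, 0, 0, 0, -0.8, 4, 0, 0, 0, 0, 1, 5, 0, 0, 0, 0, 2.5, 5, 0, 0, 0, 0, 4, 5, 0, 0, 0, 0, 5.5, 5, 0, 0, 0, 0, 7, 5, 0, 0, 0, 0, 8.5, 5, 0, 0, 0, 0, 10, 5, 0, 0, 0, 0, 10, 5, 0, 0, 0, 0, 10, 5, 0, 0, 0])

```text
clock: 12.8
tcp_pos: [0.4641, -0.0493, 0.2292]
orientation: [0.0, -0.034, 0.999, -0.0]
wrist_force: [0.2, -0.6, 0.6]
finger_gap: -0.0002
grip_force: 0.0
```

Run:
```python
from h import *
from workcell import status
print(status.get_state()["tcp_pos"])
p=np.load("p.npy");im=vision.read_camera("top")["image"]
print(im[150:240,310:400].mean(2).astype(int)[10:75:2,14:80:2].__len__())
hsv=cv2.cvtColor(im,cv2.COLOR_BGR2HSV);m=cv2.inRange(hsv,(10,110,80),(28,255,255));m[:150]=0;m[230:]=0;m[:,:325]=0;m[:,385:]=0
v,u=np.nonzero(m);print("orange",len(u),u.mean(),v.mean())
g=im.mean(2)
def model(k):
    a=k-3*np.pi/4;r=np.linspace(.026,.036,5)
    return proj("top",tray(p,np.c_[-.05+r*np.cos(a),-.047+r*np.sin(a),[.09]*5])).mean(0)
for k in(1.57,2.2,2.5,2.7,2.9,3.14):
    a=k-3*np.pi/4;q=proj("top",tray(p,[[-.05+.045*np.cos(a),-.047+.045*np.sin(a),z] for z in(.11,.10)]))
    print(k,q.round(1).tolist(),[int(g[int(round(y)),int(round(x))]) for x,y in q],model(k).round(1))
for y in range(180,216):print(y,"".join("O" if m[y,x] else("#" if g[y,x]<90 else("+" if g[y,x]<150 else ".")) for x in range(330,385)))
```

```text
[ 0.46405675 -0.049326    0.22919272]
33
orange 112 370.0 198.67857142857142
1.57 [[385.5, 189.7], [384.4, 190.4]] [78, 108] [380. 195.]
2.2 [[375.3, 185.3], [374.3, 186.0]] [154, 156] [373.  192.1]
2.5 [[370.0, 185.6], [369.1, 186.3]] [157, 156] [369.5 192.3]
2.7 [[366.6, 186.7], [365.8, 187.3]] [158, 160] [367.2 193. ]
2.9 [[363.6, 188.3], [362.7, 189.0]] [150, 135] [365.1 194.1]
3.14 [[360.5, 191.1], [359.7, 191.8]] [49, 47] [363. 196.]
180 ################################++.....................
181 ################################++.....................
182 ################################++.....................
183 +###############################++.....................
184 +###############################++.....................
185 +###############################+......................
186 +###############################++.....................
187 ################################++.....................
188 ##################+++++++++++####+....................+
189 #########+++++++++++++......++###+...................++
190 ########++..................+####+..................
[... 803 characters left out ...]
+++++++++........++++++++++#++++++..++..
205 +++#####+++++++++....+++........+++++++++++++++++......
206 +++######++++++++++...++....++..........++.....++......
207 +++#####+.+++++++++..........+.................++......
208 +++#####+..++................+.................++......
209 +++#####+.+++...............++.................++......
210 ++++####+..+++..............++.................++......
211 #+++####+..+++.............++..................++......
212 #+++####+...+++...........+++............+++++.........
213 #+++####+...++++..........++...........+++.+++.........
214 #+++#####+...+++++......++++...........++..............
215 ++++#####+....+++++++++++++............++..............
```

```bash
python3 -c "
from workcell import job;print(job.hand_in())"
```

```text
the job is handed in; nothing more can be done
None
```

The job is handed in: the coil spring's plate lies turned over showing the ring, with its keeper swung round to its rear stop (about 3.1 rad, measured in the camera image); one push jammed briefly at about 23 N, under the 35 N limit, and the judge's result was not shown.

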